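# Pack the strip-width gauge and hold it tight

## Robot

A 6-joint arm with a two-finger parallel gripper is mounted at the origin on the work surface. World frame = base frame: x ahead of the robot, y to its left, z up, the work surface at z = 0. Lengths are in m, angles in degrees, forces in N, time in s.
With the tool pointing down it reaches from about 0.25 to 0.725 m from the base axis. Payload 9.7 kg.
Tool frame: the origin (TCP) lies on the centre line of the jaws, within the pads' length; the fingertips stand 22 mm ahead of it and the grasp point (between the pads) lies 3 mm ahead of it; z points along the fingers, y is the direction in which the jaws open and shut (so a half turn about z gives the same grasp; the last joint's range is limited). The gripper opens to 85 mm and grips with 20 to 120 N. Pads are 22 mm wide; open, the fingers measure 114 mm over their backs; the gripper's body (76 mm by 85 mm) begins 54 mm behind the grasp point. The pads swing forward as they close: fully open they stand 13 mm farther back than shut.
Start: joints at [-71.161, 4.979, 10.078, 95.1, 0, 90], TCP at [0.178, -0.521, 0.253] pointing down, gripper open.
Joint ranges: [-179.16, 179.16], [-48.56, 103.87], [-65.8, 70.77], [-126.05, 130.52], [-82.76, 87.17], [-180, 180]. Speed limits (degrees/s): [127.2, 127.2, 147.25, 180, 180, 180].

## Interface

Orientations are given as [roll, pitch, yaw] about the fixed x, y, z axes, in that order (R = Rz(yaw) Ry(pitch) Rx(roll)).
In Python, from workcell import get_obs, camera, camera_params, job_done gives the robot as it stands.
- The arm moves only by the tool servo_tool, never from a script. Its argument "steps" is a list of rows, each an object of numbers: "x", "y", "z": the shift along the world's x, y, z in mm; "yaw": the turn about the world's z in degrees. A call has 1 to 12 rows; each row is the pose to reach, as a shift and turn from the pose measured when the call began; what a row does not reach only later rows make up. A row lasts 1/8 s, in which the tool goes at most 62.5 mm and 10.7 degrees, less where a joint would pass 70% of its speed; a pose out of reach is approached as far as the arm can. A call with a gripper value outside its range is refused whole. "grip" is the finger opening in mm, from 0 to 85.4, set as the call begins (left out, the last holds). The fingers move at their own pace and stop on an object; "grip_force" is the grip in N (left out, the last holds). Time passes only in rows, so rows that repeat a pose let the fingers close. It gives the time, the measured TCP pose, the force and the opening at its end, in the units of the state.
- get_obs(): the state, without advancing time (a new reading comes with each control period).
- camera(name): name is "scene" or "top" or "wrist"; returns (picture, depth): 384x512x3 uint8, red, green, blue; 384x512 float32, m along the optical axis (not along the pixel's ray), 0 where there is no reading.
- camera_params(name): a dict with "intrinsics" (3x3 intrinsics, pixels), "D" ([k1, k2, p1, p2, k3] as OpenCV has them; the pictures are not rectified), "rvec" (rotation vector, rad) and "tvec" (3), from world to camera coordinates, as OpenCV has them; the wrist camera has in their place "hand_eye" (4x4, takes a point from camera to tool coordinates, whose origin is the TCP and whose axes are the flange's). Camera axes: x right, y down, z forward; pixel columns grow to the right and rows downward; lengths in m; the calibration is good to about 2 mm. A picture is of the moment at which its call begins: read the wrist's pose just before it. camera_params takes no time and is no camera call.
- job_done(): hands the job in, once; it reports no verdict.
The state is a dict: "time": time; "q": joint angles; "qd": joint speeds; "joint_efforts": joint torques, N m; "ee_pos": TCP position; "tcp_rot": TCP orientation; "wrist_force": force on the tool from outside, world axes, zero at the start; "torque": the same for the moment, N m; "opening": finger opening in m.
Only numpy, scipy, OpenCV 4.12 (cv2) and the standard library are available. Lean on these libraries where they do the work, as an engineer would, in place of code of your own. Each camera call takes 0.05 s, during which the arm holds its last target.

## Task

Set the strip-width gauge: stand yellow spacers from the rack upright in its trough, one after another against the dark stop, until the red sprung bar, slid towards them, closes the gap and squeezes the row between bar and stop. Leave the spacers you do not need in the rack and do not disturb the sewing things around. Finish while still holding the bar pressed firmly but not hard (about 10 N) on the row, as for a colleague to lock it: do not let go of it.

Things in the scene. Friction and masses are not known exactly. Their poses are not given: they have to be found in the camera images.
- gauge: Aluminium gauge fixed to the table, 85 (x) x 210 (y) mm. Origin: centre of its underside, on the table. Its y axis runs along the trough from the stop (low y) to the bar (high y). Trough floor 8 mm above the origin. Two low guide walls at x = +-30.5 mm (61 mm clear between them) rise to 18 mm above the origin and then flare outwards to 28 mm; they run from y = -100 to +40 mm. End bracket 42 mm high.
- stop: Dark steel stop block standing fixed in the trough, 56 (x) x 30 (y) x 30 (z) mm; where along the trough it stands differs each time. Origin: in its face that looks to the bar (+y), mid-width, on the trough floor; axes as the gauge's. The free gap along the gauge's y from this face to the resting bar's face is 42 to 68 mm, so two or three spacers are needed.
- bar: Red sprung bar sliding along the gauge's y. Origin: in its pressing face (looks to -y, to the stop), mid-width, on the trough floor; axes as the gauge's. Face 56 (x) x 30 (z) mm. At rest its origin is at y = +10 mm in the gauge; it slides at most 26 mm towards the stop to a hard end: if it goes the full 26 mm the row needs another spacer. Return spring: 2 N at rest, 6 N at full travel.
- bar_handle (a point): Top centre of the bar's red upright handle tab, 28 (x) x 16 (y) mm, centred 45 mm behind the bar's face (+y), 68 mm above the trough floor at the top, free from 30 to 68 mm: pinch it across x from above, push towards -y.
- spacer1: Yellow spacer, one of four alike, about 70 g (varies), 16 mm thick (y). Foot 56 mm wide (x) and 30 mm high; above it a grip tab 28 mm wide (x), 16 mm thick, from 30 to 66 mm height, centred. Origin: centre of the underside. Starts standing in a slot of the rack, axes parallel to the rack's; pinch the tab across x from above and lift straight up. Its y (thickness) must lie along the gauge's y.
- spacer2: Yellow spacer, one of four alike, about 70 g (varies), 16 mm thick (y). Foot 56 mm wide (x) and 30 mm high; above it a grip tab 28 mm wide (x), 16 mm thick, from 30 to 66 mm height, centred. Origin: centre of the underside. Starts standing in a slot of the rack, axes parallel to the rack's; pinch the tab across x from above and lift straight up. Its y (thickness) must lie along the gauge's y.
- spacer3: Yellow spacer, one of four alike, about 70 g (varies), 16 mm thick (y). Foot 56 mm wide (x) and 30 mm high; above it a grip tab 28 mm wide (x), 16 mm thick, from 30 to 66 mm height, centred. Origin: centre of the underside. Starts standing in a slot of the rack, axes parallel to the rack's; pinch the tab across x from above and lift straight up. Its y (thickness) must lie along the gauge's y.
- spacer4: Yellow spacer, one of four alike, about 70 g (varies), 16 mm thick (y). Foot 56 mm wide (x) and 30 mm high; above it a grip tab 28 mm wide (x), 16 mm thick, from 30 to 66 mm height, centred. Origin: centre of the underside. Starts standing in a slot of the rack, axes parallel to the rack's; pinch the tab across x from above and lift straight up. Its y (thickness) must lie along the gauge's y.
- rack: Wooden rack fixed to the table, 75 (x) x 168 (y) mm. Origin: centre of its underside. Four slots at y = -60, -20, +20, +60 mm, floor 8 mm above the origin, dividers up to 28 mm; slots 21 mm wide (y) and 61 mm long (x).
- pincushion: Purple pincushion, 60 mm diameter, 38 mm high plus pins to 55 mm; origin at the centre of its underside. Bystander.
- spool: Blue thread spool, 36 mm diameter, 50 mm high; origin at the centre of its underside. Bystander.
- chalk_tin: Brass chalk tin, 60 mm diameter, 24 mm high; origin at the centre of its underside. Bystander.
Things that resemble listed ones, but are neither listed nor needed, are in the scene too. Leave any grey or pink look-alike of the spacer4 alone. Leave any blue or turquoise look-alike of the spacer2 alone.

How it is judged:
By the outcome, as a careful person would: the job done as asked, in the order asked, and still so for the second after the job is handed in, while the arm keeps its last pose, push and grip.
It also fails if it takes over 70 s, if anything falls off the work surface, if the arm or the gripper's body presses on something with over 40 N, if the wrist force passes 120 N, or if a joint passes its speed limit or range.

## Working session

There is one attempt and no reset: what is moved stays moved. The work goes in short steps, Python scripts to look and compute and a tool call to move; the robot and the scene stay as the last step left them, time stands still between calls to the robot, and variables do not carry over. Pictures are saved under pics/ and viewed, and the job is handed in when it is done.

Besides the shell and the picture viewer there is one more tool, called after ">>>" as a command line: name --argument value ..., lists and objects as JSON in quotes. servo_tool: Moves the arm, as the interface text tells. Its arguments: {"type":"object","properties":{"steps":{"type":"array"},"grip":{"type":"number"},"grip_force":{"type":"number"}},"required":["steps"]}

```bash
mkdir -p pics; python3 - <<'E'
from workcell import *
import cv2,numpy as np
print(get_obs())
for n in("scene","top"):
    p,d=camera(n);cv2.imwrite(f"pics/{n}0.png",p[:,:,::-1]);np.save(f"pics/{n}0.npy",d)
    print(n,camera_params(n))
print(camera_params("wrist"))
E
```

```text
{'time': 0.0, 'q': array([-7.11615344e+01,  5.01120327e+00,  1.00335603e+01,  9.51000662e+01,
        3.33694871e-03,  9.00012491e+01]), 'qd': array([-0.04445423,  0.09866613,  0.05818803, -0.02578829, -0.07497413,
       -0.05142027]), 'joint_efforts': array([ 3.84187020e-03, -5.20381737e+01,  4.64807153e+01,  1.62277330e-02,
        1.32387167e-04, -1.52775021e-05]), 'ee_pos': array([ 0.17754275, -0.52033553,  0.25257406]), 'tcp_rot': array([-1.79922291e+02, -3.33525153e-03,  1.88372120e+01]), 'wrist_force': array([-0.14379733,  0.3105749 , -0.18421809]), 'torque': array([ 0.0618833 , -0.018518  ,  0.02299811]), 'opening': 0.08534604759006639}
scene {'intrinsics': array([[361.78698447,   0.        , 254.55526869],
       [  0.        , 361.78698447, 186.81848689],
       [  0.        ,   0.        ,   1.        ]]), 'D': array([-0.02340335,  0.        ,  0.        ,  0.        ,  0.        ]), 'rvec': array([ 2.31437742,  0.59287048, -0.25897934]), 'tvec': array([-0.49248837, -0.12551688,  0.95132497])}
top {'intrinsics': array([[348.96485185,   0.        , 255.18033242],
       [ 
[... 185 characters left out ...]
ay([ 2.17881531, -2.20474   ,  0.05068265]), 'tvec': array([0.02561709, 0.54863934, 0.76151889])}
{'intrinsics': array([[324.5851708 ,   0.        , 256.62562335],
       [  0.        , 324.5851708 , 187.85939536],
       [  0.        ,   0.        ,   1.        ]]), 'D': array([-0.04575268,  0.        ,  0.        ,  0.        ,  0.        ]), 'hand_eye': array([[-6.84386971e-04, -9.64825370e-01, -2.62890731e-01,
         6.76178614e-02],
       [ 9.99999707e-01, -5.70130699e-04, -5.10897464e-04,
        -8.92279128e-04],
       [ 3.43044759e-04, -2.62891003e-01,  9.64825478e-01,
        -1.20549180e-01],
       [ 0.00000000e+00,  0.00000000e+00,  0.00000000e+00,
         1.00000000e+00]])}
```

View pics/scene0.png

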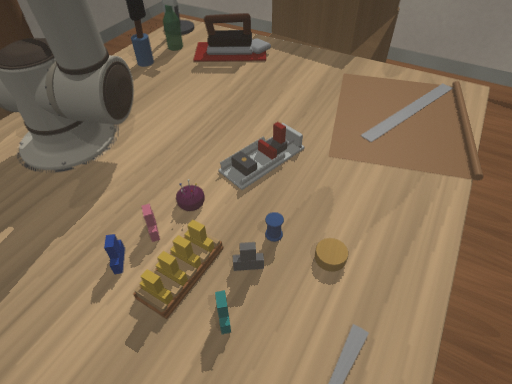

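View pics/top0.png

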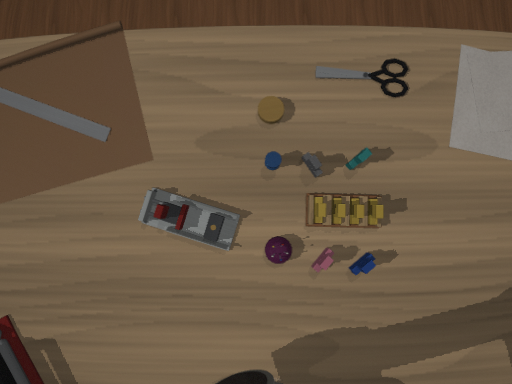

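The scene view shows the gauge at about (262,158), the rack of four yellow spacers at (180,268), and grey, pink, blue and turquoise look-alikes around it. The top view shows the gauge at (190,217) and the rack at (345,211). I'll enlarge the top view next.

```bash
cat > h.py <<'E'
from workcell import *
import cv2,numpy as np
from scipy.spatial.transform import Rotation as R
def ext(n,obs=None):
    P=camera_params(n)
    if n=="wrist":
        T=np.eye(4);T[:3,:3]=R.from_euler('xyz',obs['tcp_rot'],degrees=True).as_matrix();T[:3,3]=obs['ee_pos']
        C=T@P['hand_eye']
    else:
        M=np.eye(4);M[:3,:3]=cv2.Rodrigues(P['rvec'])[0];M[:3,3]=P['tvec'];C=np.linalg.inv(M)
    return P,C
def cloud(n,d,obs=None):
    P,C=ext(n,obs)
    v,u=np.mgrid[0:384,0:512]
    r=cv2.undistortPoints(np.stack([u,v],-1).reshape(-1,1,2).astype(np.float64),P['intrinsics'],P['D']).reshape(384,512,2)
    X=np.dstack([r*d[...,None],d])
    return X@C[:3,:3].T+C[:3,3]
def ray(n,uv,z,obs=None):
    P,C=ext(n,obs)
    r=cv2.undistortPoints(np.array(uv,float).reshape(-1,1,2),P['intrinsics'],P['D']).reshape(-1,2)
    D=np.c_[r,np.ones(len(r))]@C[:3,:3].T
    o=C[:3,3];return o+D*((z-o[2])/D[:,2])[:,None]
def proj(n,X,obs=None):
    P,C=ext(n,obs);M=np.linalg.inv(C)
    return cv2.projectPoints(np.array(X,float).reshape(-1,1,3),cv2.Rodrigues(M[:3,:3])[0],M[:3,3],P['intrinsics'],P['D'])[0].reshape(-1,2)
def crop(img,u0,v0,u1,v1,k,f):
    cv2.imwrite(f,cv2.resize(img[v0:v1,u0:u1],None,fx=k,fy=k,interpolation=cv2.INTER_CUBIC))
E
python3 - <<'E'
from h import *
im=cv2.imread("pics/top0.png");d=np.load("pics/top0.npy");W=cloud("top",d)
crop(im,130,180,250,255,6,"pics/tg.png");crop(im,295,180,395,240,8,"pics/tr.png")
for uv in [(300,300),(190,217),(345,211),(320,202),(183,216),(160,211)]:
    print(uv,W[uv[1],uv[0]].round(4))
# yellow comps
hsv=cv2.cvtColor(im,cv2.COLOR_BGR2HSV)
Z=W[...,2]
for nm,m in (("yel",(hsv[...,0]>20)&(hsv[...,0]<33)&(hsv[...,1]>170)&(Z>0.06)),):
    n,l,s,c=cv2.connectedComponentsWithStats(m.astype(np.uint8))
    for i in range(1,n):
        if s[i,4]>8: print(nm,c[i],s[i],np.median(W[l==i],0).round(4),W[l==i][:,0].min(),W[l==i][:,0].max(),W[l==i][:,1].min(),W[l==i][:,1].max())
E
```

```text
(300, 300) [ 3.064e-01 -7.880e-02  3.000e-04]
(190, 217) [0.4961 0.1664 0.0069]
(345, 211) [ 0.5056 -0.1655  0.0744]
(320, 202) [ 0.5257 -0.1206  0.0381]
(183, 216) [0.4988 0.1764 0.0341]
(160, 211) [0.5101 0.2156 0.0751]
```

```bash
ls -la pics
```

```text
total 2468
drwxr-xr-x 2 agent agent   4096 Dec  6 22:52 .
drwxr-xr-x 3 agent agent   4096 Dec  6 22:52 ..
-rw-r--r-- 1 agent agent 786560 Dec  6 22:51 scene0.npy
-rw-r--r-- 1 agent agent 266599 Dec  6 22:51 scene0.png
-rw-r--r-- 1 agent agent 211902 Dec  6 22:52 tg.png
-rw-r--r-- 1 agent agent 786560 Dec  6 22:51 top0.npy
-rw-r--r-- 1 agent agent 206834 Dec  6 22:51 top0.png
-rw-r--r-- 1 agent agent 244133 Dec  6 22:52 tr.png
```

View pics/tg.png

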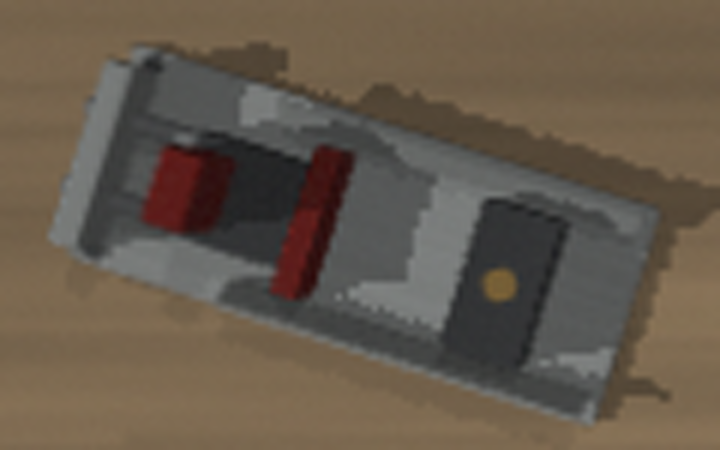

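View pics/tr.png

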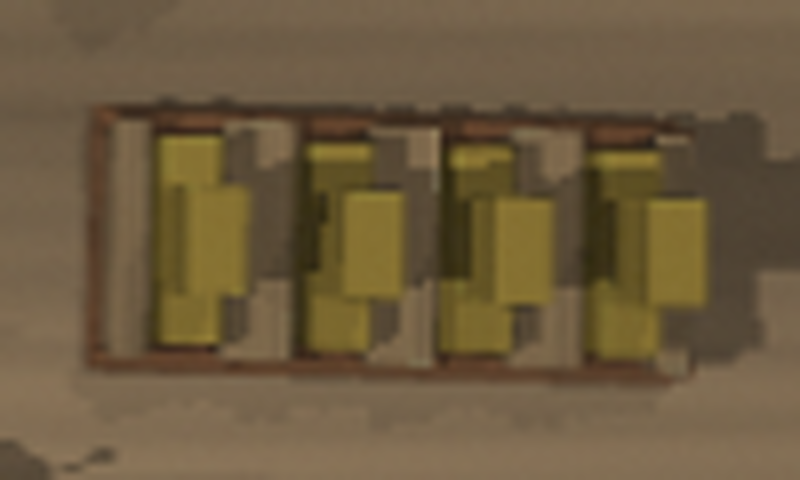

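Top view: the bar's front edge runs (352,150) to (303,298) in the crop, and the stop's face edge runs (487,200) to (443,338). The four yellow tab tops are at (219,241), (373,245), (525,251) and (678,252) in the rack crop.

```bash
python3 - <<'E'
from h import *
g=lambda l,z:ray("top",np.array(l)/6+[130,180],z)
r=lambda l,z:ray("top",np.array(l)/8+[295,180],z)
bar=g([(352,150),(303,298)],.038);st=g([(487,200),(443,338)],.038)
han=g([(168,147),(208,153),(181,233),(143,223)],.076)
br=g([(132,50),(108,252)],.042)
end=g([(657,208),(593,422)],.02)
for n,x in(("bar",bar),("stop",st),("handle",han),("end",end)):print(n,x.round(4).tolist(),x.mean(0).round(4))
ax=han.mean(0)-st.mean(0);print("ang",np.degrees(np.arctan2(ax[1],ax[0])))
for x in(bar,st,end):
  e=x[0]-x[1];print(np.degrees(np.arctan2(e[1],e[0])),np.linalg.norm(e))
u=ax/np.linalg.norm(ax);print("gap",(bar.mean(0)-st.mean(0))@u,"h-bar",(han.mean(0)-bar.mean(0))@u)
t=r([(219,241),(373,245),(525,251),(678,252)],.074);print(t.round(4))
e=t[0]-t[3];print("rack y",np.degrees(np.arctan2(e[1],e[0])),np.diff(t,axis=0))
c=r([(90,108),(90,368)],.028);print(c)
# walls long edges of gauge
W=cloud("top",np.load("pics/top0.npy"));Z=W[...,2]
im=cv2.imread("pics/top0.png");hsv=cv2.cvtColor(im,cv2.COLOR_BGR2HSV)
m=(Z>.066)&(Z<.082)&(np.abs(W[...,0]-.5)<.05)&(np.abs(W[...,1]+.15)<.12)
n,l,s,cc=cv2.connectedComponentsWithStats(m.astype(np.uint8))
for i in range(1,n):
  if s[i,4]>20: print("tab",cc[i],s[i,4],W[l==i].mean(0).round(4))
m=(Z>.068)&(Z<.085)&(np.abs(W[...,0]-.5)<.06)&(np.abs(W[...,1]-.2)<.1);print("handle",W[m].mean(0),m.sum())
m=(Z>.034)&(Z<.045)&(np.abs(W[...,0]-.5)<.06)&(np.abs(W[...,1]-.17)<.1)
n,l,s,cc=cv2.connectedComponentsWithStats(m.astype(np.uint8))
for i in range(1,n):
  if s[i,4]>15:
    q=W[l==i][:,:2].astype(np.float32);print("h38",cc[i],s[i,4],W[l==i].mean(0).round(4),cv2.minAreaRect(q))
E
```

```text
bar [[0.5225, 0.1631, 0.038], [0.4695, 0.1811, 0.038]] [0.496  0.1721 0.038 ]
stop [[0.5041, 0.1144, 0.038], [0.4548, 0.1306, 0.038]] [0.4794 0.1225 0.038 ]
handle [[0.5235, 0.2195, 0.076], [0.5213, 0.2055, 0.076], [0.4939, 0.215, 0.076], [0.4975, 0.2282, 0.076]] [0.509  0.2171 0.076 ]
end [[0.5004, 0.0542, 0.02], [0.4223, 0.0784, 0.02]] [0.4613 0.0663 0.02  ]
ang 72.60480436398198
-18.747744018065784 0.056045920582281354
-18.19707584694493 0.05189260866024674
-17.264138315071733 0.08173294591384613
gap 0.04889734291900901 h-bar 0.05727503559827531
[[ 0.5081 -0.1187  0.074 ]
 [ 0.5065 -0.1586  0.074 ]
 [ 0.5044 -0.1982  0.074 ]
 [ 0.5035 -0.2384  0.074 ]]
rack y 87.81668419158106 [[-0.00157819 -0.03984486  0.        ]
 [-0.00211719 -0.03960087  0.        ]
 [-0.00086847 -0.04026325  0.        ]]
[[ 0.54487636 -0.09261152  0.028     ]
 [ 0.4740051  -0.0913396   0.028     ]]
tab [321.  209.5] 126 [ 0.5094 -0.1163  0.072 ]
tab [341.00862069 210.11206897] 116 [ 0.5076 -0.1577  0.0723]
tab [359.91803279 210.71311475] 122 [ 0.5058 -0.1973  0.0722]
tab [379.04098361 211.28688525] 122 [ 0.504  -0.2375  0.0723]
handle [0.50991282 0.21896042 0.07385081] 105
h38 [145.53804348 204.84782609] 184 [0.5238 0.2575 0.0398] ((0.5225715041160583, 0.25841444730758667), (0.012974422425031662, 0.07007066160440445), 72.98271942138672)
h38 [180.48739496 216.73109244] 119 [0.4973 0.1815 0.0362] ((0.49759796261787415, 0.18156805634498596), (0.01033745426684618, 0.055196862667798996), 71.44544219970703)
h38 [165.76470588 212.23529412] 17 [0.5074 0.2129 0.0395] ((0.5076445937156677, 0.21290746331214905), (0.0013523774687200785, 0.02708561345934868), 72.91881561279297)
h38 [213.01988636 226.94886364] 352 [0.4747 0.1108 0.0364] ((0.474631667137146, 0.11067213118076324), (0.029754647985100746, 0.05585399642586708), 71.78339385986328)
```

Gap is roughly 52–54 mm, so two spacers leave about 21 mm of bar travel (limit 26), which means two are needed. The four yellow ones in the rack fit the description. The grey (312,164), pink (323,261), blue (362,264) and turquoise (359,158) ones stand loose and are look-alikes, so I leave them. I'm moving above the nearest yellow spacer and checking with the wrist camera.

>>> servo_tool --steps '[{"x": 55,"y": 30,"z": 0,"yaw": 10},{"x": 90,"y": 80,"z": 0,"yaw": 19},{"x": 130,"y": 125,"z": 0,"yaw": 28},{"x": 165,"y": 170,"z": 0,"yaw": 37},{"x": 200,"y": 220,"z": 0,"yaw": 46},{"x": 240,"y": 265,"z": 0,"yaw": 55},{"x": 275,"y": 315,"z": 0,"yaw": 62},{"x": 305,"y": 360,"z": 0,"yaw": 66},{"x": 330,"y": 401,"z": 0,"yaw": 69},{"x": 330,"y": 401,"z": 0,"yaw": 69},{"x": 330,"y": 401,"z": 0,"yaw": 69}]' --grip 50

```text
time: 1.48
ee_pos: [0.5073, -0.1195, 0.2524]
tcp_rot: [-179.9, 0.0, 87.8]
wrist_force: [0.0, -0.0, -0.8]
opening: 0.0502
```

```bash
python3 - <<'E'
from h import *
o=get_obs();p,d=camera("wrist");im=p[:,:,::-1].copy();cv2.imwrite("pics/w1.png",im);np.save("pics/w1.npy",d)
import pickle;pickle.dump(o,open("pics/w1.pkl","wb"))
print(o['time'],o['ee_pos'],o['tcp_rot'],o['opening'],o['wrist_force'])
t=np.array([[.5081,-.1187,.074],[.5065,-.1586,.074],[.5044,-.1982,.074],[.5035,-.2384,.074]])
print(proj("wrist",t,o))
E
```

```text
1.475 [ 0.50729022 -0.11949161  0.252362  ] [-1.79884725e+02  8.42306071e-03  8.78462481e+01] 0.050169166423259796 [ 9.22657493e-03 -5.05218469e-04 -8.21398990e-01]
[[257.09811072 173.02228098]
 [257.00848386 213.01822028]
 [256.41772902 250.09986755]
 [257.03667759 285.15458375]]
```

View pics/w1.png

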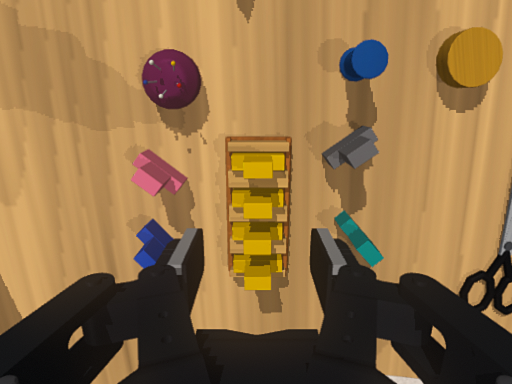

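```bash
python3 - <<'E'
from h import *
crop(cv2.imread("pics/w1.png"),215,130,305,300,3.5,"pics/w1c.png")
E
```

```text
(no output)
```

View pics/w1c.png

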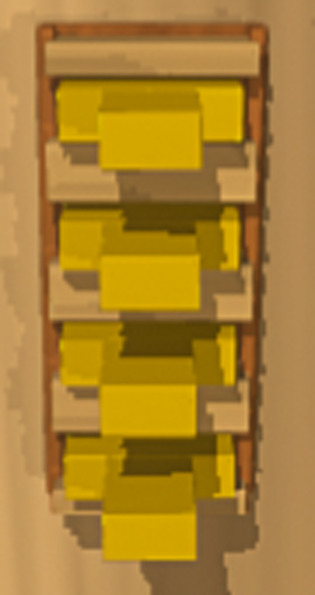

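The enlarged crop confirms four yellow spacers in the rack slots, with tab tops at (258,170), (258,211), (258,247) and (258,283). The pink, blue, grey and turquoise ones stand outside it.

```bash
python3 - <<'E'
from h import *;import pickle
o=pickle.load(open("pics/w1.pkl","rb"))
t=ray("wrist",np.array([(151,140),(150,282),(149,411),(149,536)])/3.5+[215,130],.074,o);print(t.round(4));e=t[0]-t[3];print(np.degrees(np.arctan2(e[1],e[0])))
W=cloud("wrist",np.load("pics/w1.npy"),o);Z=W[...,2]
m=(Z>.070)&(Z<.078)&(np.abs(W[...,0]-.5)<.05)&(np.abs(W[...,1]+.18)<.1)
n,l,s,cc=cv2.connectedComponentsWithStats(m.astype(np.uint8))
for i in range(1,n):
  if s[i,4]>20:
    q=W[l==i];print("tab",cc[i],s[i,4],q.mean(0).round(4),np.median(q,0).round(4),(q.min(0)).round(4),q.max(0).round(4),cv2.minAreaRect(q[:,:2].astype(np.float32)))
E
```

```text
[[ 0.5092 -0.1158  0.074 ]
 [ 0.5074 -0.1561  0.074 ]
 [ 0.5057 -0.1953  0.074 ]
 [ 0.5041 -0.236   0.074 ]]
87.59680635670722
tab [257.55226824 168.99605523] 507 [ 0.5087 -0.1149  0.0738] [ 0.5088 -0.1149  0.0738] [ 0.4946 -0.1233  0.0716] [ 0.5225 -0.1067  0.0758] ((0.508661687374115, -0.11507751792669296), (0.015782447531819344, 0.02750721015036106), 87.4052963256836)
tab [257.         209.96919918] 487 [ 0.5066 -0.1556  0.0737] [ 0.5066 -0.1555  0.0737] [ 0.4925 -0.1647  0.0702] [ 0.5205 -0.1476  0.0761] ((0.5065197944641113, -0.15617148578166962), (0.016809508204460144, 0.02751898393034935), 88.218017578125)
tab [256.5458613  246.46085011] 447 [ 0.5047 -0.1944  0.0736] [ 0.5049 -0.1942  0.0737] [ 0.4906 -0.2036  0.0703] [ 0.5185 -0.1863  0.0757] ((0.5045804381370544, -0.19479061663150787), (0.016701262444257736, 0.02742595039308071), 87.93708801269531)
tab [257.04477612 282.02985075] 402 [ 0.5036 -0.2349  0.0737] [ 0.5036 -0.2348  0.0738] [ 0.4897 -0.2438  0.0703] [ 0.5174 -0.2273  0.0758] ((0.5035417675971985, -0.235589399933815), (0.0164851862937212, 0.027469176799058914), 88.93440246582031)
```

>>> servo_tool --steps '[{"x": 1.5,"y": 4,"z": -50},{"x": 1.5,"y": 4,"z": -100},{"x": 1.5,"y": 4,"z": -140},{"x": 1.5,"y": 4,"z": -170},{"x": 1.5,"y": 4,"z": -186},{"x": 1.5,"y": 4,"z": -186},{"x": 1.5,"y": 4,"z": -186}]'

```text
schema error: expected keys x, y, z, yaw
```

>>> servo_tool --steps '[{"z": 0},{"z": 0},{"z": 0},{"z": 0},{"z": 0},{"z": 0}]' --grip 20 --grip_force 35

```text
schema error: expected keys x, y, z, yaw
```

>>> servo_tool --steps '[{"x": 1.5,"y": 4,"z": -50,"yaw": 0},{"x": 1.5,"y": 4,"z": -100,"yaw": 0},{"x": 1.5,"y": 4,"z": -140,"yaw": 0},{"x": 1.5,"y": 4,"z": -170,"yaw": 0},{"x": 1.5,"y": 4,"z": -186,"yaw": 0},{"x": 1.5,"y": 4,"z": -186,"yaw": 0},{"x": 1.5,"y": 4,"z": -186,"yaw": 0}]'

```text
time: 2.4
ee_pos: [0.5093, -0.1164, 0.068]
tcp_rot: [180.0, 0.0, 87.8]
wrist_force: [0.2, -0.4, 0.5]
opening: 0.0499
```

>>> servo_tool --steps '[{"x": 0,"y": 0,"z": 0,"yaw": 0},{"x": 0,"y": 0,"z": 0,"yaw": 0},{"x": 0,"y": 0,"z": 0,"yaw": 0},{"x": 0,"y": 0,"z": 0,"yaw": 0},{"x": 0,"y": 0,"z": 0,"yaw": 0},{"x": 0,"y": 0,"z": 0,"yaw": 0}]' --grip 20 --grip_force 35

```text
time: 3.15
ee_pos: [0.5101, -0.1167, 0.0695]
tcp_rot: [179.8, 0.1, 87.8]
wrist_force: [0.1, -0.1, 7.1]
opening: 0.0275
```

>>> servo_tool --steps '[{"x": 0,"y": 0,"z": 20,"yaw": 0},{"x": 0,"y": 0,"z": 50,"yaw": 0},{"x": 0,"y": 0,"z": 90,"yaw": 0},{"x": 0,"y": 0,"z": 120,"yaw": 0},{"x": 0,"y": 0,"z": 120,"yaw": 0},{"x": 0,"y": 0,"z": 120,"yaw": 0}]'

```text
time: 3.9
ee_pos: [0.51, -0.1166, 0.1888]
tcp_rot: [179.9, 0.1, 87.8]
wrist_force: [0.4, -0.2, -0.2]
opening: 0.0275
```

>>> servo_tool --steps '[{"x": -8,"y": 30,"z": 10,"yaw": -3},{"x": -20,"y": 70,"z": 20,"yaw": -6},{"x": -32,"y": 115,"z": 30,"yaw": -10},{"x": -42,"y": 155,"z": 30,"yaw": -13},{"x": -50,"y": 175,"z": 30,"yaw": -15.3},{"x": -50,"y": 182,"z": 30,"yaw": -15.3},{"x": -50,"y": 182,"z": 30,"yaw": -15.3},{"x": -50,"y": 182,"z": 30,"yaw": -15.3}]'

```text
time: 4.9
ee_pos: [0.4601, 0.0648, 0.2184]
tcp_rot: [179.9, 0.1, 72.4]
wrist_force: [-0.9, 0.4, -1.2]
opening: 0.0274
```

```bash
cat > w.py <<'E'
from h import *
import pickle,sys
n=sys.argv[1]
o=get_obs();p,d=camera("wrist");im=p[:,:,::-1].copy();cv2.imwrite(f"pics/{n}.png",im);np.save(f"pics/{n}.npy",d)
pickle.dump(o,open(f"pics/{n}.pkl","wb"))
print(o['time'],o['ee_pos'],o['tcp_rot'],o['opening'],o['wrist_force'])
E
python3 w.py w2
```

```text
4.9 [0.46013567 0.06475675 0.21841666] [1.79910433e+02 8.80691783e-02 7.24451596e+01] 0.027403799154210474 [-0.90344828  0.43394369 -1.17526251]
```

View pics/w2.png

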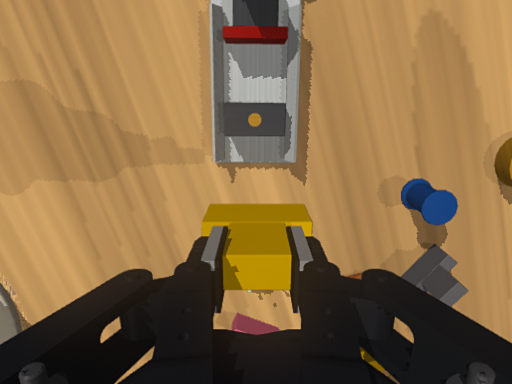

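```bash
python3 - <<'E'
from h import *;import pickle
im=cv2.imread("pics/w2.png");o=pickle.load(open("pics/w2.pkl","rb"))
crop(im,195,0,325,180,4,"pics/w2c.png")
crop(im,185,190,330,300,5,"pics/w2d.png")
W=cloud("wrist",np.load("pics/w2.npy"),o);Z=W[...,2]
m=(Z>.034)&(Z<.042)
m[200:]=0
n,l,s,cc=cv2.connectedComponentsWithStats(m.astype(np.uint8))
for i in range(1,n):
  if s[i,4]>60:
    q=W[l==i];print(cc[i],s[i],q.mean(0).round(4),cv2.minAreaRect(q[:,:2].astype(np.float32)))
for v in(225,270):print([W[v,u].round(4).tolist() for u in (230,256,280)])
E
```

```text
[255.30484988  32.20900693] [222  26  66  14 866] [0.4971 0.1832 0.0378] ((0.49664801359176636, 0.1836448311805725), (0.010506018996238708, 0.05616138130426407), 72.00109100341797)
[254.20891089 118.94009901] [ 224  103   62   33 2020] [0.4739 0.1135 0.038 ] ((0.4739103317260742, 0.11322557181119919), (0.028924090787768364, 0.05605657026171684), 72.3651351928711)
[[0.4509, 0.0772, 0.1917], [0.4629, 0.0734, 0.1917], [0.4741, 0.0702, 0.1925]]
[[0.451, 0.0701, 0.2229], [0.4607, 0.0663, 0.2217], [0.4701, 0.0644, 0.2236]]
```

View pics/w2c.png

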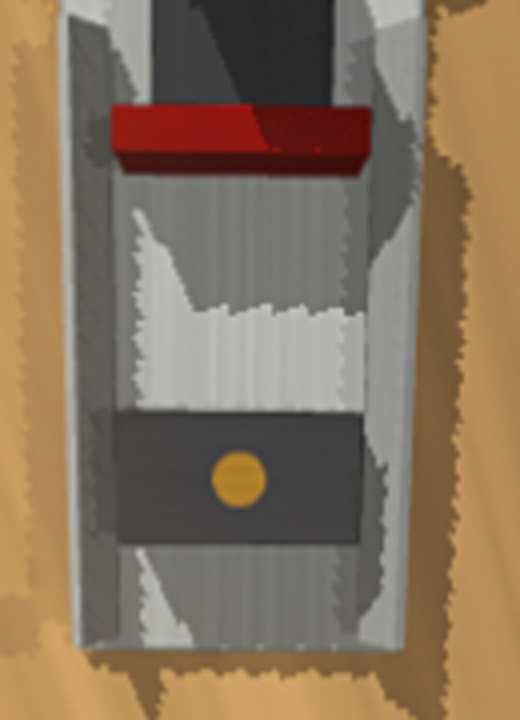

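View pics/w2d.png

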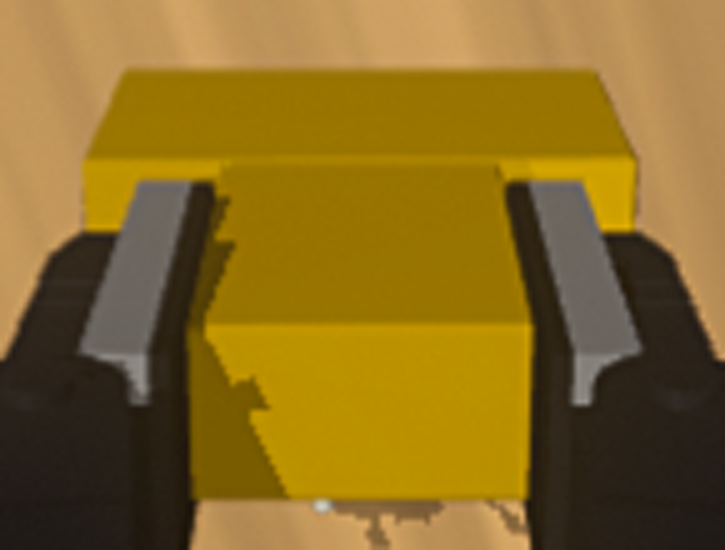

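Gap measures about 53.6 mm, so two spacers. The spacer is held with its underside about 61.5 mm below the TCP. I'll lower it about 5 mm clear of the stop.

>>> servo_tool --steps '[{"x": 8,"y": 30,"z": 0,"yaw": 0},{"x": 18,"y": 60,"z": -15,"yaw": 0},{"x": 22.3,"y": 74.2,"z": -50,"yaw": -0.3},{"x": 22.3,"y": 74.2,"z": -90,"yaw": -0.3},{"x": 22.3,"y": 74.2,"z": -110,"yaw": -0.3},{"x": 22.3,"y": 74.2,"z": -120,"yaw": -0.3},{"x": 22.3,"y": 74.2,"z": -120,"yaw": -0.3}]'

```text
time: 5.82
ee_pos: [0.4825, 0.1385, 0.0984]
tcp_rot: [179.9, 0.1, 72.1]
wrist_force: [-0.8, 0.3, -0.2]
opening: 0.0274
```

```bash
python3 w.py w3;python3 - <<'E'
from h import *
p,d=camera("top");crop(p[:,:,::-1],130,180,250,255,6,"pics/t3.png")
E
```

```text
5.825 [0.48251753 0.13848324 0.09840413] [1.79925383e+02 9.76919002e-02 7.20896113e+01] 0.027437947185575982 [-0.83937958  0.32612212 -0.21410111]
```

View pics/w3.png

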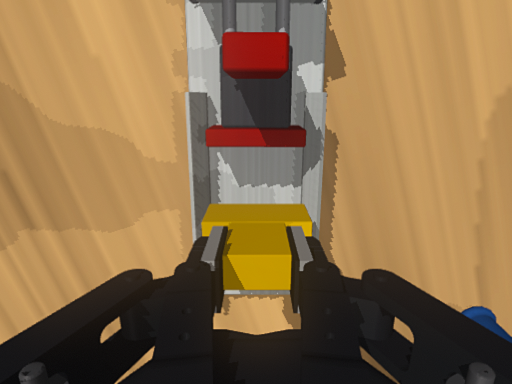

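>>> servo_tool --steps '[{"x": 0,"y": 0.5,"z": -10,"yaw": 0},{"x": 0,"y": 0.5,"z": -18,"yaw": 0},{"x": 0,"y": 0.5,"z": -24,"yaw": 0},{"x": 0,"y": 0.5,"z": -27,"yaw": 0},{"x": 0,"y": 0.5,"z": -28,"yaw": 0},{"x": 0,"y": 0.5,"z": -28,"yaw": 0}]'

```text
time: 6.68
ee_pos: [0.4831, 0.1393, 0.0717]
tcp_rot: [179.8, 0.0, 72.1]
wrist_force: [0.7, -0.0, -0.8]
opening: 0.0274
```

>>> servo_tool --steps '[{"x": 0,"y": 0,"z": -1.5,"yaw": 0},{"x": 0,"y": 0,"z": -1.5,"yaw": 0},{"x": -0.6,"y": -1.9,"z": -1.5,"yaw": 0},{"x": -0.9,"y": -2.9,"z": -1.5,"yaw": 0},{"x": -1.2,"y": -3.8,"z": -1.5,"yaw": 0},{"x": -1.2,"y": -3.8,"z": -1.5,"yaw": 0}]'

```text
time: 7.42
ee_pos: [0.4819, 0.1354, 0.0701]
tcp_rot: [179.8, 0.0, 72.1]
wrist_force: [0.0, 0.2, -0.5]
opening: 0.0274
```

>>> servo_tool --steps '[{"x": -0.3,"y": -0.9,"z": 0,"yaw": 0},{"x": -0.5,"y": -1.5,"z": 0,"yaw": 0},{"x": -0.6,"y": -2,"z": 0,"yaw": 0},{"x": -0.6,"y": -2,"z": 0,"yaw": 0}]'

```text
time: 7.92
ee_pos: [0.4813, 0.1338, 0.0702]
tcp_rot: [179.8, -0.0, 72.1]
wrist_force: [0.0, 2.2, -0.8]
opening: 0.0271
```

>>> servo_tool --steps '[{"x": -0.2,"y": -0.7,"z": -0.5,"yaw": 0},{"x": -0.2,"y": -0.7,"z": -1,"yaw": 0},{"x": -0.2,"y": -0.7,"z": -1,"yaw": 0}]'

```text
time: 8.3
ee_pos: [0.4815, 0.1336, 0.0696]
tcp_rot: [179.8, -0.1, 72.1]
wrist_force: [1.8, 4.6, 0.8]
opening: 0.0273
```

>>> servo_tool --steps '[{"x": 0,"y": 0,"z": 0,"yaw": 0},{"x": 0,"y": 0,"z": 0,"yaw": 0},{"x": 0,"y": 0,"z": 0,"yaw": 0},{"x": 0,"y": 0,"z": 0,"yaw": 0}]' --grip 50

```text
time: 8.8
ee_pos: [0.4815, 0.1334, 0.0695]
tcp_rot: [179.8, -0.1, 72.1]
wrist_force: [-0.2, -0.2, -0.8]
opening: 0.0498
```

>>> servo_tool --steps '[{"x": 0,"y": 0,"z": 30,"yaw": 0},{"x": 0,"y": 0,"z": 80,"yaw": 0},{"x": -5,"y": -15,"z": 130,"yaw": 0},{"x": -20,"y": -70,"z": 150,"yaw": 0},{"x": -20,"y": -70,"z": 150,"yaw": 0},{"x": -20,"y": -70,"z": 150,"yaw": 0}]'

```text
time: 9.55
ee_pos: [0.4616, 0.0634, 0.2193]
tcp_rot: [179.8, -0.1, 72.1]
wrist_force: [0.7, 1.3, -0.4]
opening: 0.0501
```

```bash
python3 w.py w4
```

```text
9.55 [0.46155071 0.06342201 0.21927243] [ 1.79806616e+02 -9.38214369e-02  7.20662707e+01] 0.050054014902879126 [ 0.71098092  1.28197873 -0.3983447 ]
```

View pics/w4.png

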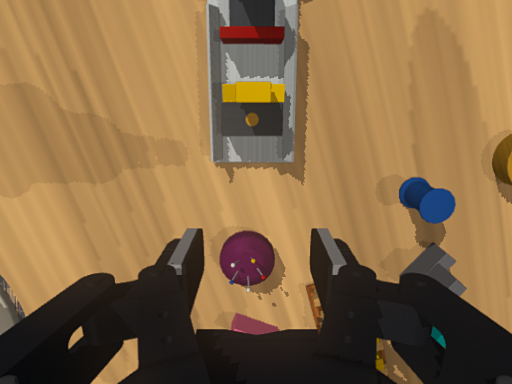

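The first spacer stands upright against the stop at (253,92). Next is spacer 2.

>>> servo_tool --steps '[{"x": 8,"y": -45,"z": 0,"yaw": 3},{"x": 20,"y": -100,"z": 0,"yaw": 8},{"x": 33,"y": -155,"z": -10,"yaw": 12},{"x": 42,"y": -200,"z": -20,"yaw": 15},{"x": 45.4,"y": -218,"z": -50,"yaw": 15.7},{"x": 45.4,"y": -218.8,"z": -80,"yaw": 15.7},{"x": 45.4,"y": -218.8,"z": -100,"yaw": 15.7},{"x": 45.4,"y": -218.8,"z": -100,"yaw": 15.7}]'

```text
time: 10.6
ee_pos: [0.506, -0.1539, 0.1164]
tcp_rot: [-179.9, -0.1, 87.9]
wrist_force: [0.0, -0.1, 0.2]
opening: 0.0502
```

```bash
python3 w.py w5
```

```text
10.6 [ 0.50604324 -0.15385424  0.11636773] [-1.79901022e+02 -1.42593230e-01  8.78865035e+01] 0.0502099494287646 [ 0.03929814 -0.10089092  0.16356607]
```

View pics/w5.png

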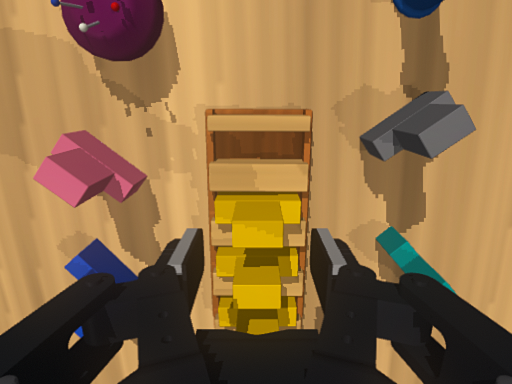

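The gripper is centred over the second yellow tab at (258,235), and the first slot is empty. I'm descending.

>>> servo_tool --steps '[{"x": 0.8,"y": -2,"z": -20,"yaw": 0},{"x": 0.8,"y": -2,"z": -38,"yaw": 0},{"x": 0.8,"y": -2,"z": -48,"yaw": 0},{"x": 0.8,"y": -2,"z": -48,"yaw": 0},{"x": 0.8,"y": -2,"z": -48,"yaw": 0}]'

```text
time: 11.28
ee_pos: [0.5078, -0.1562, 0.0706]
tcp_rot: [179.9, -0.1, 87.9]
wrist_force: [-0.2, 0.6, -0.2]
opening: 0.05
```

>>> servo_tool --steps '[{"x": 0,"y": 0,"z": 0,"yaw": 0},{"x": 0,"y": 0,"z": 0,"yaw": 0},{"x": 0,"y": 0,"z": 0,"yaw": 0},{"x": 0,"y": 0,"z": 0,"yaw": 0},{"x": 0,"y": 0,"z": 0,"yaw": 0},{"x": 0,"y": 0,"z": 0,"yaw": 0}]' --grip 20 --grip_force 35

```text
time: 12.02
ee_pos: [0.5083, -0.1563, 0.0715]
tcp_rot: [179.8, -0.1, 87.9]
wrist_force: [0.1, -0.0, 5.7]
opening: 0.0271
```

>>> servo_tool --steps '[{"x": 0,"y": 0,"z": 20,"yaw": 0},{"x": 0,"y": 0,"z": 50,"yaw": 0},{"x": 0,"y": 0,"z": 90,"yaw": 0},{"x": 0,"y": 0,"z": 120,"yaw": 0},{"x": 0,"y": 0,"z": 120,"yaw": 0},{"x": 0,"y": 0,"z": 120,"yaw": 0}]'

```text
time: 12.78
ee_pos: [0.508, -0.1563, 0.1904]
tcp_rot: [179.9, -0.1, 87.9]
wrist_force: [0.2, 0.3, -1.0]
opening: 0.0272
```

>>> servo_tool --steps '[{"x": -6,"y": 30,"z": 10,"yaw": -3},{"x": -16,"y": 75,"z": 20,"yaw": -6},{"x": -26,"y": 125,"z": 29,"yaw": -10},{"x": -38,"y": 175,"z": 29,"yaw": -13},{"x": -46,"y": 210,"z": 29,"yaw": -15.7},{"x": -48,"y": 221,"z": 29,"yaw": -15.7},{"x": -48,"y": 221,"z": 29,"yaw": -15.7},{"x": -48,"y": 221,"z": 29,"yaw": -15.7}]'

```text
time: 13.78
ee_pos: [0.4601, 0.0638, 0.2189]
tcp_rot: [179.9, -0.1, 72.2]
wrist_force: [-0.4, -0.6, -0.0]
opening: 0.0273
```

```bash
python3 w.py w6;python3 - <<'E'
from h import *;import pickle
im=cv2.imread("pics/w6.png");o=pickle.load(open("pics/w6.pkl","rb"))
W=cloud("wrist",np.load("pics/w6.npy"),o);Z=W[...,2]
def comps(m):
  n,l,s,cc=cv2.connectedComponentsWithStats(m.astype(np.uint8))
  for i in range(1,n):
   if s[i,4]>60:
    q=W[l==i];print(cc[i],s[i],q.mean(0).round(4),cv2.minAreaRect(q[:,:2].astype(np.float32)))
a=Z.copy();a[200:]=0
comps((a>.034)&(a<.042));comps((a>.07)&(a<.08))
hsv=cv2.cvtColor(im,cv2.COLOR_BGR2HSV)
print("held tab top");comps((Z>.217)&(Z<.235)&(hsv[...,1]>150)&(abs(np.mgrid[0:384,0:512][1]-256)<40))
E
```

```text
13.775 [0.46013572 0.06384632 0.2189051 ] [ 1.79943383e+02 -5.59512867e-02  7.21577464e+01] 0.027273433601868003 [-0.42146415 -0.5809354  -0.0154335 ]
[254.08742515  31.97724551] [222  26  65  14 835] [0.4969 0.1832 0.0378] ((0.49676162004470825, 0.1833241730928421), (0.010147175751626492, 0.05552298203110695), 71.98165130615234)
[254.04486134 113.24959217] [ 223   84   64   51 2452] [0.4756 0.1178 0.038 ] ((0.4768327474594116, 0.12104132771492004), (0.04452088847756386, 0.057145215570926666), 72.11141204833984)
[425.47540984 193.14754098] [419 188  18  12  61] [ 0.6126 -0.0061  0.0368] ((0.614681601524353, -0.005830518901348114), (0.019329706206917763, 0.004810614977031946), 18.249526977539062)
[255.39839572  91.94251337] [238  82  36  21 748] [0.4824 0.1344 0.074 ] ((0.48242059350013733, 0.1343744993209839), (0.015290369279682636, 0.027803217992186546), 72.11857604980469)
held tab top
[256.49716761 269.57880706] [ 219  240   77   63 3001] [0.4608 0.0652 0.2218] ((0.46150800585746765, 0.06567037105560303), (0.021900134161114693, 0.028862619772553444), 72.7394027709961)
```

View pics/w6.png

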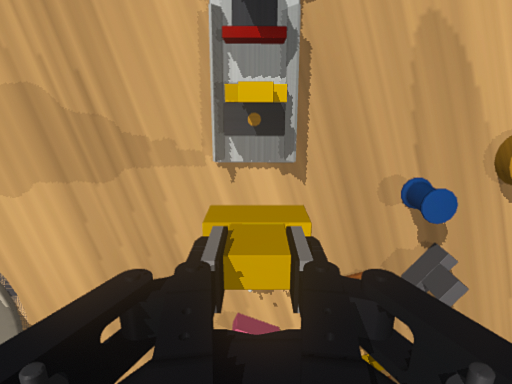

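>>> servo_tool --steps '[{"x": 10,"y": 30,"z": 0,"yaw": 0},{"x": 20,"y": 65,"z": 0,"yaw": 0},{"x": 27.9,"y": 88,"z": -10,"yaw": 0},{"x": 27.9,"y": 90,"z": -50,"yaw": 0},{"x": 27.9,"y": 90,"z": -85,"yaw": 0},{"x": 27.9,"y": 90,"z": -110,"yaw": 0},{"x": 27.9,"y": 90,"z": -117,"yaw": 0},{"x": 27.9,"y": 90,"z": -117,"yaw": 0}]'

```text
time: 14.82
ee_pos: [0.4884, 0.1533, 0.1023]
tcp_rot: [179.9, -0.1, 72.1]
wrist_force: [0.3, 0.5, -0.2]
opening: 0.0271
```

```bash
python3 w.py w7
```

```text
14.825 [0.4883518  0.15325372 0.10230045] [ 1.79937767e+02 -5.90351551e-02  7.20833516e+01] 0.027126473742833324 [ 0.29160621  0.47740538 -0.19684807]
```

View pics/w7.png

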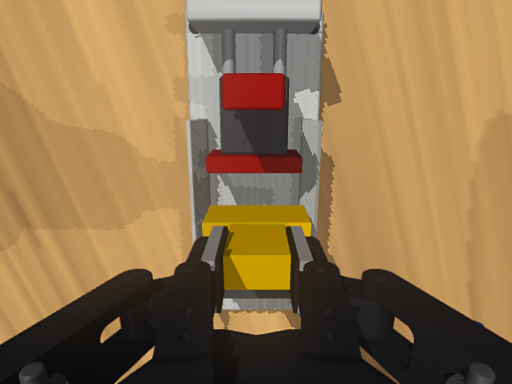

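>>> servo_tool --steps '[{"x": -0.5,"y": 0.2,"z": -10,"yaw": 0},{"x": -0.5,"y": 0.2,"z": -18,"yaw": 0},{"x": -0.5,"y": 0.2,"z": -24,"yaw": 0},{"x": -0.5,"y": 0.2,"z": -28,"yaw": 0},{"x": -0.5,"y": 0.2,"z": -29.5,"yaw": 0},{"x": -0.5,"y": 0.2,"z": -29.5,"yaw": 0}]'

```text
time: 15.62
ee_pos: [0.4882, 0.1537, 0.0735]
tcp_rot: [179.9, -0.1, 72.1]
wrist_force: [0.6, 0.7, -1.1]
opening: 0.0275
```

>>> servo_tool --steps '[{"x": -0.6,"y": -1.9,"z": -1,"yaw": 0},{"x": -0.9,"y": -2.9,"z": -1,"yaw": 0},{"x": -1.2,"y": -3.8,"z": -1,"yaw": 0},{"x": -1.2,"y": -3.8,"z": -1,"yaw": 0}]'

```text
time: 16.12
ee_pos: [0.4871, 0.1503, 0.0726]
tcp_rot: [179.9, -0.2, 72.1]
wrist_force: [1.5, 4.2, -1.3]
opening: 0.0272
```

>>> servo_tool --steps '[{"x": 0,"y": 0,"z": -1.2,"yaw": 0},{"x": -0.1,"y": -0.3,"z": -1.8,"yaw": 0},{"x": -0.1,"y": -0.3,"z": -1.8,"yaw": 0}]'

```text
time: 16.5
ee_pos: [0.4872, 0.1502, 0.0715]
tcp_rot: [179.8, -0.2, 72.1]
wrist_force: [-1.2, 3.2, 5.3]
opening: 0.0273
```

>>> servo_tool --steps '[{"x": 0,"y": 0,"z": 0,"yaw": 0},{"x": 0,"y": 0,"z": 0,"yaw": 0},{"x": 0,"y": 0,"z": 0,"yaw": 0},{"x": 0,"y": 0,"z": 0,"yaw": 0}]' --grip 50

```text
time: 17.0
ee_pos: [0.4872, 0.1501, 0.0713]
tcp_rot: [179.9, -0.2, 72.1]
wrist_force: [0.8, 0.9, 0.0]
opening: 0.0502
```

>>> servo_tool --steps '[{"x": 0,"y": 0,"z": 30,"yaw": 0},{"x": 0,"y": 0,"z": 80,"yaw": 0},{"x": 0,"y": 0,"z": 110,"yaw": 0},{"x": -20,"y": -60,"z": 150,"yaw": 0},{"x": -20,"y": -60,"z": 150,"yaw": 0},{"x": -20,"y": -60,"z": 150,"yaw": 0}]'

```text
time: 17.75
ee_pos: [0.4674, 0.0897, 0.2216]
tcp_rot: [179.8, -0.2, 72.0]
wrist_force: [-0.1, 0.6, -1.1]
opening: 0.0498
```

```bash
python3 w.py w8;python3 - <<'E'
from h import *;import pickle
im=cv2.imread("pics/w8.png");o=pickle.load(open("pics/w8.pkl","rb"))
crop(im,185,0,335,190,3,"pics/w8c.png")
W=cloud("wrist",np.load("pics/w8.npy"),o);Z=W[...,2]
def comps(m):
  n,l,s,cc=cv2.connectedComponentsWithStats(m.astype(np.uint8))
  for i in range(1,n):
   if s[i,4]>60:
    q=W[l==i];print(cc[i],s[i],q.mean(0).round(4),cv2.minAreaRect(q[:,:2].astype(np.float32)))
a=Z.copy();a[200:]=0
comps((a>.034)&(a<.042));comps((a>.07)&(a<.08))
E
```

```text
17.75 [0.46738539 0.08972985 0.2215767 ] [179.80619114  -0.22607237  72.02430108] 0.0497751592521119 [-0.08570608  0.60783058 -1.07124054]
[253.97297297  26.13513514] [238  24  33   4  74] [0.5065 0.2144 0.0381] ((0.5066043138504028, 0.21471688151359558), (0.0018572297412902117, 0.02761739306151867), 70.46343994140625)
[254.18494055  65.48084544] [223  60  64  12 757] [0.4966 0.1835 0.0379] ((0.4968278408050537, 0.18345575034618378), (0.009545347653329372, 0.05613809451460838), 72.04334259033203)
[254.78405689 136.63772455] [ 225   97   63   67 2672] [0.4775 0.1233 0.0379] ((0.4796510636806488, 0.12843067944049835), (0.061642877757549286, 0.057189907878637314), 71.32022094726562)
[254.02852853   8.58558559] [236   0  37  19 666] [0.5081 0.2187 0.0755] ((0.5082324743270874, 0.21907007694244385), (0.011785747483372688, 0.027461910620331764), 71.98789978027344)
[256.18023256 115.39898256] [ 239   96   35   40 1376] [0.4852 0.143  0.0739] ((0.4849545657634735, 0.14274588227272034), (0.031188683584332466, 0.028011610731482506), 72.06534576416016)
```

View pics/w8c.png

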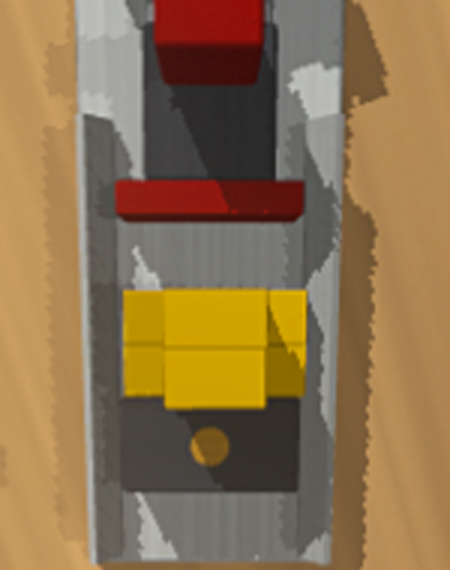

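Two spacers stand flush against the stop: the combined tab depth measures 31.2 mm, and they sit at crop (213,350). Now the red handle.

>>> servo_tool --steps '[{"x": 15,"y": 45,"z": 0,"yaw": 0},{"x": 28,"y": 90,"z": 0,"yaw": 0},{"x": 36,"y": 112,"z": -20,"yaw": 0},{"x": 37,"y": 115,"z": -40,"yaw": 0},{"x": 37,"y": 115,"z": -60,"yaw": 0},{"x": 37,"y": 115,"z": -60,"yaw": 0}]' --grip 50

```text
time: 18.55
ee_pos: [0.503, 0.2058, 0.1578]
tcp_rot: [-179.9, -0.0, 72.1]
wrist_force: [0.2, -0.8, 0.3]
opening: 0.0505
```

```bash
python3 w.py w9;python3 - <<'E'
from h import *;import pickle
im=cv2.imread("pics/w9.png");o=pickle.load(open("pics/w9.pkl","rb"))
W=cloud("wrist",np.load("pics/w9.npy"),o);Z=W[...,2]
hsv=cv2.cvtColor(im,cv2.COLOR_BGR2HSV)
m=(Z>.071)&(Z<.08)&(abs(W[...,0]-.51)<.03)&(abs(W[...,1]-.22)<.03)
q=W[m];print(m.sum(),q.mean(0),cv2.minAreaRect(q[:,:2].astype(np.float32)))
E
```

```text
18.55 [0.50304616 0.20577336 0.15776509] [-1.79899986e+02 -2.01078840e-02  7.21320294e+01] 0.05051034810074513 [ 0.18023746 -0.84604186  0.29298565]
1063 [0.50941005 0.22258985 0.07558026] ((0.509136974811554, 0.22207677364349365), (0.016113964840769768, 0.028062287718057632), 72.13069915771484)
```

View pics/w9.png

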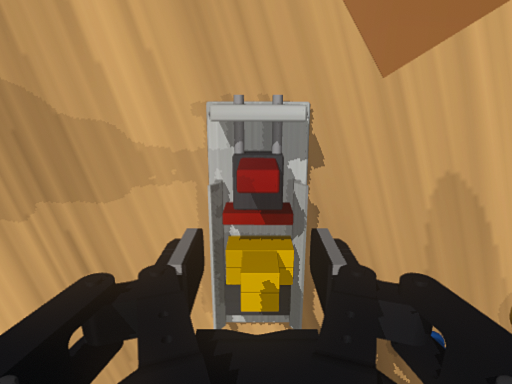

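>>> servo_tool --steps '[{"x": 6,"y": 16.2,"z": 0,"yaw": 0},{"x": 6,"y": 16.2,"z": -30,"yaw": 0},{"x": 6,"y": 16.2,"z": -60,"yaw": 0},{"x": 6,"y": 16.2,"z": -80,"yaw": 0},{"x": 6,"y": 16.2,"z": -87,"yaw": 0},{"x": 6,"y": 16.2,"z": -87,"yaw": 0},{"x": 6,"y": 16.2,"z": -87,"yaw": 0}]'

```text
time: 19.48
ee_pos: [0.5102, 0.2224, 0.0735]
tcp_rot: [179.9, -0.2, 72.1]
wrist_force: [0.1, -0.2, 0.8]
opening: 0.0499
```

>>> servo_tool --steps '[{"x": 0,"y": 0,"z": 0,"yaw": 0},{"x": 0,"y": 0,"z": 0,"yaw": 0},{"x": 0,"y": 0,"z": 0,"yaw": 0},{"x": 0,"y": 0,"z": 0,"yaw": 0},{"x": 0,"y": 0,"z": 0,"yaw": 0},{"x": 0,"y": 0,"z": 0,"yaw": 0}]' --grip 20 --grip_force 60

```text
time: 20.23
ee_pos: [0.5094, 0.2231, 0.0749]
tcp_rot: [-180.0, -0.2, 72.2]
wrist_force: [-8.9, 2.2, 9.2]
opening: 0.0267
```

>>> servo_tool --steps '[{"x": 0,"y": 0,"z": 0,"yaw": 0},{"x": -1.2,"y": -3.8,"z": 0,"yaw": 0},{"x": -2.5,"y": -7.6,"z": 0,"yaw": 0},{"x": -3.7,"y": -11.4,"z": 0,"yaw": 0},{"x": -4.9,"y": -15.2,"z": 0,"yaw": 0},{"x": -4.9,"y": -15.2,"z": 0,"yaw": 0}]'

```text
time: 20.98
ee_pos: [0.5044, 0.2078, 0.075]
tcp_rot: [-180.0, -0.3, 72.2]
wrist_force: [-2.2, 4.5, -1.0]
opening: 0.027
```

>>> servo_tool --steps '[{"x": -0.6,"y": -1.9,"z": 0,"yaw": 0},{"x": -1.2,"y": -3.8,"z": 0,"yaw": 0},{"x": -1.2,"y": -3.8,"z": 0,"yaw": 0}]'

```text
time: 21.35
ee_pos: [0.5032, 0.2041, 0.075]
tcp_rot: [-180.0, -0.3, 72.2]
wrist_force: [-0.2, 5.3, -1.7]
opening: 0.0266
```

>>> servo_tool --steps '[{"x": -0.3,"y": -1,"z": 0,"yaw": 0},{"x": -0.3,"y": -1,"z": 0,"yaw": 0},{"x": -0.3,"y": -1,"z": 0,"yaw": 0}]'

```text
time: 21.72
ee_pos: [0.5029, 0.2032, 0.0751]
tcp_rot: [-180.0, -0.3, 72.2]
wrist_force: [-0.5, 5.8, -3.3]
opening: 0.0265
```

>>> servo_tool --steps '[{"x": -0.2,"y": -0.6,"z": -0.3,"yaw": 0},{"x": -0.2,"y": -0.6,"z": -0.3,"yaw": 0},{"x": -0.2,"y": -0.6,"z": -0.3,"yaw": 0}]'

```text
time: 22.1
ee_pos: [0.5028, 0.2029, 0.075]
tcp_rot: [-180.0, -0.4, 72.2]
wrist_force: [-1.3, 5.7, -0.8]
opening: 0.027
```

>>> servo_tool --steps '[{"x": -0.3,"y": -1,"z": 0,"yaw": 0},{"x": -0.3,"y": -1,"z": 0,"yaw": 0},{"x": -0.3,"y": -1,"z": 0,"yaw": 0},{"x": -0.3,"y": -1,"z": 0,"yaw": 0}]'

```text
time: 22.6
ee_pos: [0.5026, 0.2022, 0.0751]
tcp_rot: [-180.0, -0.4, 72.2]
wrist_force: [-0.6, 6.1, -2.2]
opening: 0.0266
```

>>> servo_tool --steps '[{"x": -0.4,"y": -1.2,"z": 0,"yaw": 0},{"x": -0.4,"y": -1.2,"z": 0,"yaw": 0},{"x": -0.4,"y": -1.2,"z": 0,"yaw": 0},{"x": -0.4,"y": -1.2,"z": 0,"yaw": 0}]'

```text
time: 23.1
ee_pos: [0.5025, 0.2019, 0.0751]
tcp_rot: [-180.0, -0.6, 72.2]
wrist_force: [1.3, 10.1, -4.3]
opening: 0.0267
```

```bash
python3 w.py w10
```

```text
23.1 [0.5024699  0.20192391 0.0750926 ] [-179.95439868   -0.58179422   72.21107425] 0.0266853947976119 [ 1.34212069 10.05085054 -4.32524251]
```

View pics/w10.png

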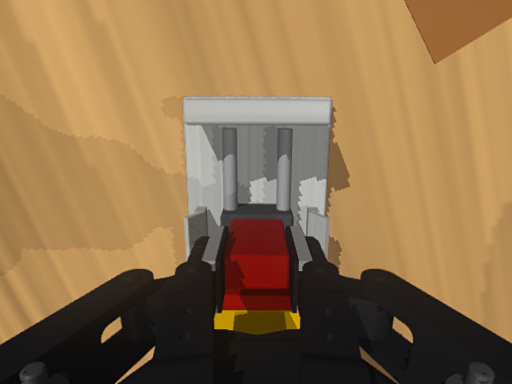

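>>> servo_tool --steps '[{"x": -0.5,"y": -1.6,"z": -0.5,"yaw": 0},{"x": -0.5,"y": -1.6,"z": -0.5,"yaw": 0},{"x": -0.5,"y": -1.6,"z": -0.5,"yaw": 0},{"x": -0.5,"y": -1.6,"z": -0.5,"yaw": 0}]'

```text
time: 23.65
ee_pos: [0.5025, 0.2019, 0.0751]
tcp_rot: [-180.0, -0.8, 72.3]
wrist_force: [-0.3, 13.7, -2.0]
opening: 0.0266
```

```bash
python3 - <<'E'
from h import *
p,d=camera("scene");crop(p[:,:,::-1],100,90,340,350,2.2,"pics/s11.png")
p,d=camera("top");crop(p[:,:,::-1],130,150,400,290,2.9,"pics/t11.png")
o=get_obs();f=o['wrist_force'];print(f,f[:2]@[.307,.952],o['ee_pos'],o['torque'],o['qd'])
E
```

```text
[ 0.80262359 12.62953916 -2.14901314] 12.269726725674563 [0.5024873  0.20184492 0.07511899] [ 2.33197964 -0.07561494 -0.06333272] [-0.11047771  0.08435972  0.08944704  0.07980727 -0.05786876  0.06902554]
```

View pics/s11.png

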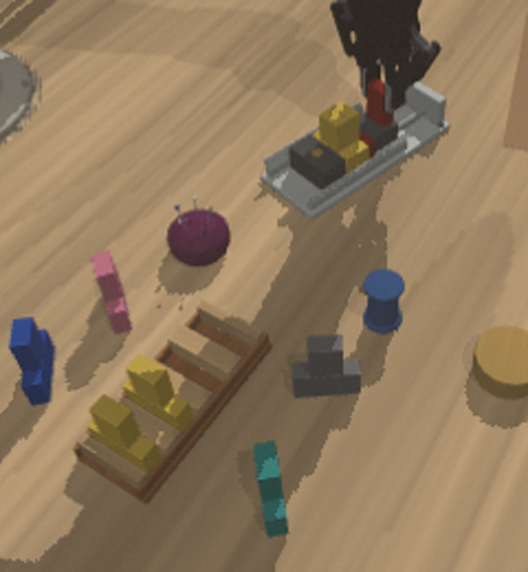

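View pics/t11.png

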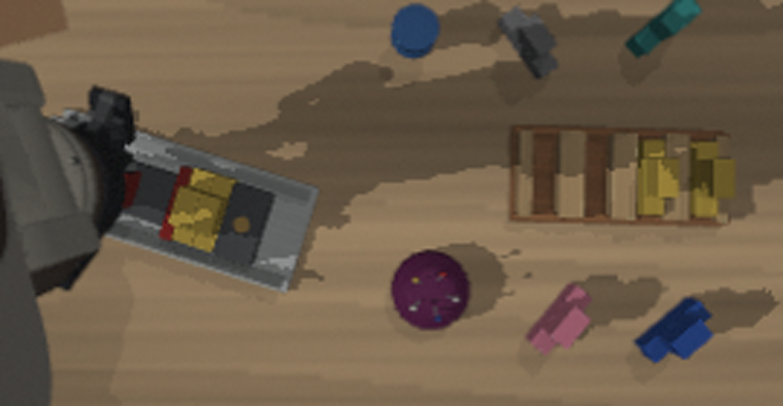

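>>> servo_tool --steps '[{"x": -0.6,"y": -2.0,"z": -0.5,"yaw": 0},{"x": -0.6,"y": -2.0,"z": -0.5,"yaw": 0},{"x": -0.6,"y": -2.0,"z": -0.5,"yaw": 0},{"x": -0.6,"y": -2.0,"z": -0.5,"yaw": 0},{"x": -0.6,"y": -2.0,"z": -0.5,"yaw": 0},{"x": -0.6,"y": -2.0,"z": -0.5,"yaw": 0}]'

```text
time: 24.5
ee_pos: [0.5024, 0.2018, 0.0751]
tcp_rot: [-180.0, -1.1, 72.3]
wrist_force: [0.3, 16.2, -2.8]
opening: 0.0264
```

```bash
python3 - <<'E'
from h import *
for i in range(3):
  camera("top");o=get_obs();f=o['wrist_force'];print(f,f[:2]@[.307,.952],o['ee_pos'],o['opening'])
E
```

```text
[ 0.45576231 15.92513533 -3.10107413] 15.300647863043753 [0.50246307 0.2017821  0.07514331] 0.026696666007070578
[ 1.23076306 15.40813109 -3.16849174] 15.046385060946402 [0.5024519  0.2017659  0.07513256] 0.027163156685830265
[ 1.08045983 16.95287537 -2.54662473] 16.470838522080463 [0.50243548 0.2017828  0.07511628] 0.02650640368583071
```

```bash
python3 -c "
from workcell import *
print(job_done())"
```

```text
the job is handed in; nothing more can be done
None
```

I stood two yellow spacers against the dark stop and handed the job in with the arm still holding the bar pressed on the row. The job took about 25 s.

- **Gap:** it measured about 53.6 mm, so two 16 mm spacers left roughly 21.6 mm of bar travel.
- **Closing:** the bar met the row at about 22 mm, short of the 26 mm hard end, so no third spacer was needed.
- **Force:** the last readings showed a steady 15–16.5 N push along the trough. After subtracting the spring's roughly 5.4 N, that is about 10 N on the row. The spring share is calculated from the figures given, not measured.
- **Surroundings:** the last pictures show the spacers upright and flush, the other two still in the rack, and the bystanders and look-alikes untouched.

One small deviation: the compliant arm tilts the tool about 1° under the push. A sideways force of about 9 N when the gripper first closed on the handle had dropped to about 2 N by the next reading, once the bar was sliding.

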